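# Open the latched guard gate of a bench test fixture

### The job

Open the gate of the bench guard so that the test fixture can be reloaded. The rubber seal holds the latch bar hard under the nose of its catch, so press the gate in gently by the stud, just far enough and without forcing it onto its stop, lift the bar out of the catch without straining it, and swing the gate smoothly until it stands about square to the front of the guard. Let the bar drop back down and leave the gate standing open, with the module inside and the other things on the bench undisturbed.

Things in the scene. Friction and masses are not known exactly. Their poses are not given: they have to be found in the camera images.
- guard: Open-topped bench guard, fixed: aluminium base plate, four 40 mm profile posts (tops 224 mm above the bench), clear side and rear panels; 312 mm wide over the posts, 260 mm deep. Origin on the bench, mid-width, in the plane of the front posts' front faces. Its x axis points into the guard, away from the robot; y to the hinge side, z up.
- hinge_line (a point): Point on the upright hinge line of the gate, level with the gate's top edge, 215 mm above the bench; in the guard's frame x = 0, y = +115 mm. Axes as the guard's.
- gate (a joint): Gate angle about the upright hinge line. 0 = bottomed on the steel stop, front flush with the posts; latched, the seal holds it at 0.02 to 0.035 rad. Grows as the gate swings out of the guard towards the robot (clockwise from above); pi/2 = square to the front, limit 1.7 rad. Slight hinge friction: it stays where it is left.
- gate_edge (a point): Top corner of the gate at its free (latch) edge, mid-thickness, 224 mm from the hinge line, 215 mm above the bench. The gate: 20 mm thick aluminium frame with clear pane, from 35 to 215 mm above the bench, 0.75 kg. Axes turn with the gate: x through it towards the inside, y from the free edge to the hinge.
- latch (a joint): Angle of the latch bar about its level pivot on the gate's outer face, 85 mm from the hinge line. 0 = bar level, at rest on its guide; grows as its free end rises; upper stop of the guide at 0.22 rad. The bar clears the top of the catch at about 0.14 rad. Only its own weight (about 0.14 kg) brings it down.
- stud (a point): Middle of the black lifting stud on the bar: round pin 14 mm thick, 32 mm long, standing out level from the gate's face, 20 mm end button. Bar down: 185 mm above the bench (gate top 30 mm higher), 170 mm from the hinge line, 24 mm out from the face. x into the gate, y to the hinge. Rises 12 mm as the bar clears the catch, at most 18.5. Fixed to the bar, so it must turn in the grip: grip lightly.
- bar_tip (a point): Free end of the latch bar (flat steel 6 mm thick, 12 mm high, 188 mm long, on the gate's outer face), middle of its section, 173 mm from the pivot, 258 mm from the hinge line; it lies behind the catch's lip. Latched, the seal presses it on the lip with 2 to 12 N; it lifts only once the gate is pressed in over 3 mm there, else it hooks under the nose.
- catch: Steel keeper on the latch post at the bar's free end, 22 mm wide, screwed on in slots: its place in and out differs by 3 mm from guard to guard. Origin mid-lip, on its inner face, level with the resting bar; axes as the guard's. A 4 mm lip stands before the bar; its nose reaches 3 mm back over it, 3 mm above it, nose top 15 mm above the origin. Over 25 N bends it.
- stop: Steel stop behind the gate's free edge, with a springy rubber bulb seal beside it (about 1.2 N/mm; old seals sit up to 6 mm lower than new ones). The stud needs some 5 to 17 N inward to free the bar; 11 to 20 N brings the gate onto the rigid stop; over 8 N on the stop itself is too hard. Origin as the guard's; the stop is 102 mm to the latch side, 20 mm behind the front plane.
- module: White relay module 50 x 52 x 36 mm, loose in the nest of the fixture inside the guard, about 130 mm behind the front plane. Origin: middle of its underside.
- estop: Emergency-stop box, yellow, 72 mm square, 83 mm high, loose on the bench on the latch side of the guard. Origin: middle of its underside.
- station: Grey and black two-button station, 72 x 110 mm, 62 mm high, loose on the bench on the latch side, nearer the robot than the guard. Origin: middle of its underside.
- mouse: Black computer mouse, 100 x 58 mm, 33 mm high, loose on the bench on the hinge side of the guard. Origin: middle of its underside.

How it is judged:
On the way:
1. the latch bar is lifted clear of the catch's nose while the gate is still shut (value of joint latch above 0.13 rad and value of joint gate below 0.06 rad), for 0.05 s.
At the end, for the whole second after the job is handed in: The gate stands still, open between 1.25 rad (72 degrees) and its hinge limit of 1.7 rad, and the latch bar has dropped back to within 0.03 rad of its rest (value of joint gate above 1.25 rad and velocity of joint gate between -0.05 and 0.05 rad/s and value of joint latch below 0.03 rad); the robot touches nothing.
It fails at once if the catch is loaded with more than 25 N (bar forced or dragged against it) (contact force between catch and anything else above 25 N).
It fails at once if the gate is forced onto its stop with more than 8 N (contact force between stop and anything else above 8 N).
It fails at once if the gate is flung or slammed: it swings faster than 2 rad/s either way (velocity of joint gate above 2 rad/s or velocity of joint gate below -2 rad/s).
It fails at once if the module is shifted by more than 10 mm (distance of module from where it was at the start of the episode above 0.01 m).
It fails at once if the emergency-stop box, the button station or the mouse is shifted by more than 20 mm (distance of any of estop, station, mouse from where it was at the start of the episode above 0.02 m).
It also fails if it takes over 54 s, if anything falls off the work surface, if the arm or the gripper's body presses on something with over 40 N, if the wrist force passes 120 N, or if a joint passes its speed limit or range.

### The arm

A 7-joint arm with a two-finger parallel gripper is mounted at the origin on the work surface. World frame = base frame: x ahead of the robot, y to its left, z up, the work surface at z = 0. Lengths are in m, angles in rad, forces in N, time in s.
With the tool pointing down it reaches from about 0.425 to 0.925 m from the base axis. Payload 6.8 kg.
Tool frame: the origin (TCP) lies midway between the tips of the shut fingers; the grasp point (between the pads) lies 19 mm behind it; z points along the fingers, y is the line along which they close (so a half turn about z gives the same grasp; the last joint's range is limited). The gripper opens to 85 mm and grips with 20 to 120 N. Pads are 22 mm wide; open, the fingers measure 114 mm over their backs; the gripper's body (76 mm by 85 mm) begins 54 mm behind the grasp point. The pads swing forward as they close: fully open they stand 13 mm farther back than shut.
Start: joints at [-1.329, 0.477, 0.022, 1.555, -0.011, 1.109, -0.083], TCP at [0.231, 0.634, 0.231] pointing down, gripper open.
Joint ranges: [-2.96, 2.96], [-0.34, 2.1], [-1.41, 1.46], [0.24, 2.44], [-1.37, 4.51], [0.17, 1.92], [-2.96, 2.96]. Speed limits (rad/s): [2.39, 2.39, 3.14, 3.14, 3.14, 3.14, 3.14].

### API

Orientations are given as a unit quaternion [w, x, y, z].
In Python, from station import readout, imaging, hand_in gives the robot as it stands.
- The arm moves only by the tool drive_tool, never from a script. Its argument "series" is a list of rows, each a list of 5 numbers: the shift along the tool's x, y, z in cm, then the turn about the tool's z in degrees, then the closure, from -1 (fully open) to 1 (shut). A call has 1 to 8 rows; each row shifts and turns the commanded pose from where the row before left it, along the tool's axes as they then stand; what a row does not reach is not made up. A row lasts 1/10 s, in which the tool goes at most 50 mm and 8.59 degrees, less where a joint would pass 70% of its speed; a pose out of reach is approached as far as the arm can. A call with a gripper value outside its range is refused whole. The fingers move at their own pace and stop on an object; "squeeze" is the grip in N (left out, the last holds). Time passes only in rows, so rows that do not move let the fingers close. It gives the time, the measured TCP pose, the force, the opening and the grip force at its end, in the units of the state.
- readout.get_obs(): the state, without advancing time (a new reading comes with each control period).
- imaging.read_camera(name): name is "scene" or "side" or "wrist"; returns the picture (420x560x3 uint8, red, green, blue); there is no depth.
- imaging.camera_model(name): a dict with "vfov" (degrees; the focal length in pixels is half the picture's height over the tangent of half this angle, whatever the lens; pixels are square), "cx", "cy" (the principal point, pixels), "xyz" and "orientation" of the camera in the world. Camera axes: x right, y down, z forward; pixel columns grow to the right and rows downward; lengths in m; the calibration is good to about 2 mm. A picture is of the moment at which its call begins: read the wrist's pose just before it. camera_model takes no time and is no camera call; for the wrist camera it gives the pose at the moment of the call.
- hand_in(): hands the job in; it is judged then, once.
Trained networks look in the newest picture that a camera, given by its name, has taken for a name from the list of things; names that differ only in an ending like _2 or _b are one class to them, and where a whole thing is asked for, a point or a joint stands for the part that bears it (a point fixed in the world has none). Each returns a list of dicts, best first, with "conf" (0 to 1); they miss things now and then, are a little off and sometimes report something else, mostly with a low value. They report only what shows in the picture. A call takes as long as a camera call.
- imaging.cut_out(thing, camera): "mask" (420x560 bool, what is visible of it) and "centre" ([column, row] in pixels, amid what is visible of it).
The state is a dict: "t": time; "q": joint angles; "joint_vel": joint speeds; "joint_torque": joint torques, N m; "eef_pos": TCP position; "tool_rot": TCP orientation; "contact_force": force on the tool from outside, world axes, zero at the start; "torque": the same for the moment, N m; "gripper_width": opening from 0.0 (shut) to 1.0 (fully open); "grasp_force": force on a finger pad.
Only numpy, scipy, OpenCV 4.12 (cv2) and the standard library are available. Lean on these libraries where they do the work, as an engineer would, in place of code of your own. Each camera call takes 0.05 s, during which the arm holds its last target. There are 200 camera calls.

## Working session

There is one attempt and no reset: what is moved stays moved. The work goes in short steps, Python scripts to look and compute and a tool call to move; the robot and the scene stay as the last step left them, time stands still between calls to the robot, and variables do not carry over. Pictures are saved under pics/ and viewed, at most 10 in all, crops included, and the job is handed in when it is done.

Besides the shell and the picture viewer there is one more tool, called after "Emit:" as a command line: name --pt "numbers of a row" for each row, then --argument value for the rest. drive_tool: Moves the arm, as the interface text tells. Its arguments: {"type":"object","properties":{"series":{"type":"array"},"squeeze":{"type":"number"}},"required":["series"]}

```bash
mkdir -p pics; ls; python3 - <<'E'
from station import readout, imaging
import cv2,numpy as np
print(readout.get_obs())
a=[]
for n in ["scene","side"]:
    im=imaging.read_camera(n); print(n,imaging.camera_model(n))
    cv2.imwrite(f"pics/{n}0.png",im[:,:,::-1])
    for th in ["guard","gate","stud","catch","bar_tip","gate_edge","hinge_line","estop","station","mouse","module"]:
        try:
            r=imaging.cut_out(th,n); print(n,th,[(round(d['conf'],2),np.round(d['centre'],1).tolist(),int(d['mask'].sum())) for d in r[:2]])
        except Exception as e: print(th,e)
print(readout.get_obs()['t'])
E
```

```text
pics
{'t': 0.0, 'q': array([-1.32912354,  0.47777815,  0.02233873,  1.55649084, -0.01149617,
        1.10925335, -0.08306084]), 'joint_vel': array([ 0.00029114, -0.00153338, -0.0002292 , -0.00029363, -0.00067497,
       -0.00095663,  0.00175389]), 'joint_torque': array([-3.05883314e-04, -5.96456695e+01,  1.60769138e+00, -2.81191868e+01,
        1.24132921e-02,  9.56009579e-03, -2.83076240e-06]), 'eef_pos': array([0.23112234, 0.63356226, 0.23032376]), 'tool_rot': array([-8.91197010e-05,  1.73965196e-01,  9.84751390e-01, -8.96332298e-04]), 'contact_force': array([ 0.37483523, -0.40107239,  0.0160672 ]), 'torque': array([ 0.01488629,  0.02596218, -0.02704265]), 'grasp_force': 0.0, 'gripper_width': 0.9982994927341903}
scene {'vfov': 55.31273690518978, 'cx': 277.7928486772655, 'cy': 205.99645469869802, 'xyz': array([ 1.13748756, -0.41785893,  0.76429004]), 'orientation': array([-0.36260249,  0.83283008,  0.37981816, -0.17507614])}
scene guard [(0.8, [304.2, 282.1], 32280), (0.26, [201.9, 242.6], 120)]
scene gate [(0.95, [281.8, 230.2], 5123)]
scene stud [(0.54, [304.1, 283.3], 32768), (0.
[... 405 characters left out ...]
1337294, 'cx': 286.97278845461176, 'cy': 213.74459156620824, 'xyz': array([-0.02375889, -0.62463991,  0.79557422]), 'orientation': array([-0.42852082,  0.80684861, -0.3650363 ,  0.17920301])}
side guard [(0.62, [356.9, 221.5], 26274)]
side gate [(0.75, [310.1, 226.4], 5105)]
side stud [(0.74, [311.5, 222.2], 432)]
side catch [(0.62, [355.2, 244.7], 667)]
side bar_tip [(0.61, [310.4, 224.6], 386)]
side gate_edge [(0.75, [308.4, 226.9], 5129), (0.64, [356.2, 221.3], 26329)]
side hinge_line [(0.87, [355.8, 222.0], 26480)]
side estop [(0.86, [388.1, 332.4], 1896)]
side station [(0.89, [325.0, 383.7], 3395), (0.51, [387.8, 331.3], 2052)]
side mouse [(0.67, [248.1, 201.1], 647)]
side module []
1.2
```

```bash
python3 - <<'E'
import cv2
for n,(x,y,w,h) in {"scene0":(110,150,350,250),"side0":(220,150,220,165)}.items():
    im=cv2.imread(f"pics/{n}.png")[y:y+h,x:x+w]
    cv2.imwrite(f"pics/{n}c.png",cv2.resize(im,(800,int(800*h/w)),interpolation=cv2.INTER_CUBIC))
E
```

```text
(no output)
```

View pics/scene0c.png

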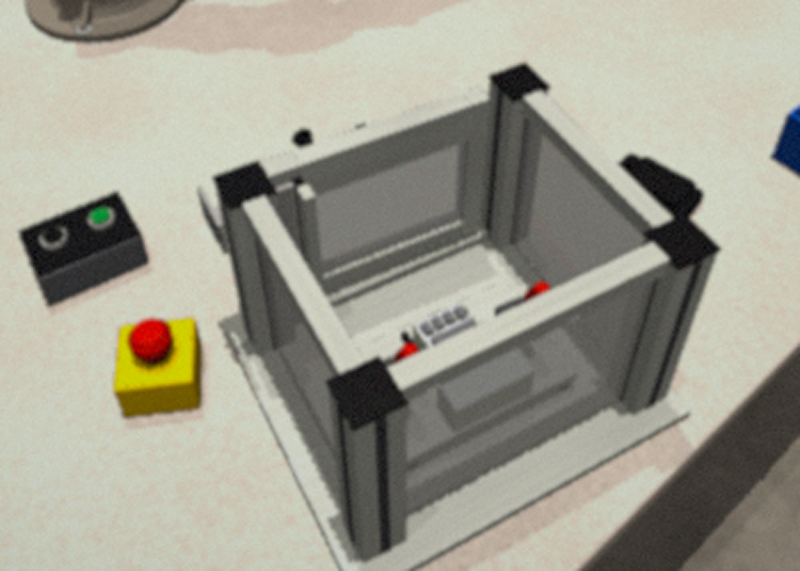

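View pics/side0c.png

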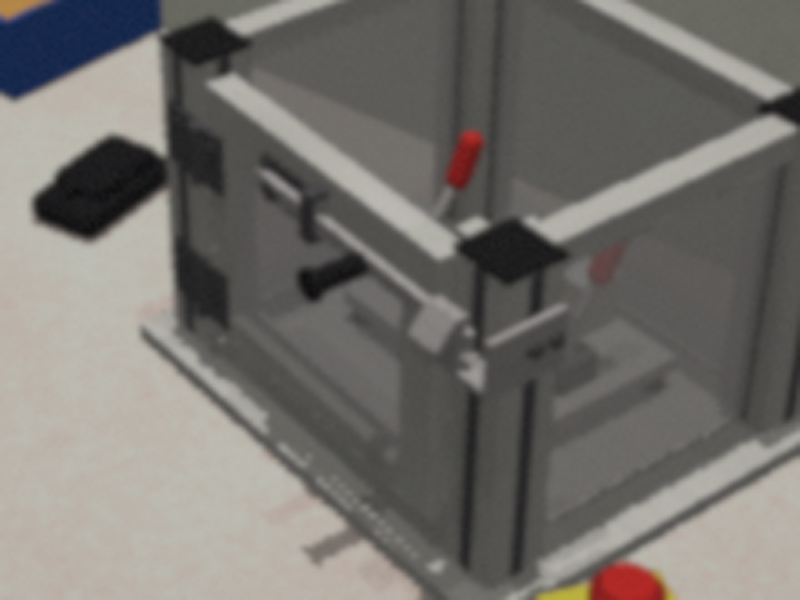

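```bash
cat > h.py <<'E'
import numpy as np
from scipy.spatial.transform import Rotation as R
from station import readout, imaging
def quat(q): return R.from_quat([q[1],q[2],q[3],q[0]])
def proj(c,P):
    f=210/np.tan(np.radians(c['vfov'])/2)
    p=quat(c['orientation']).inv().apply(np.atleast_2d(P)-c['xyz'])
    return np.c_[c['cx']+f*p[:,0]/p[:,2], c['cy']+f*p[:,1]/p[:,2]]
def g2w(g,P):
    x,y,a=g; P=np.atleast_2d(P); c,s=np.cos(a),np.sin(a)
    return np.c_[x+c*P[:,0]-s*P[:,1], y+s*P[:,0]+c*P[:,1], P[:,2]]
E
python3 - <<'E'
from h import *
from scipy.optimize import least_squares
S=imaging.camera_model("scene");D=imaging.camera_model("side")
caps=np.array([[20,-136,224],[20,136,224],[240,136,224],[240,-136,224]])/1e3
sc=np.array([[245,185],[519,82],[685,241],[367,394]])/(800/350)+[110,150]
sd=np.array([[513,250],[205,40]])/(800/220)+[220,150]
f=lambda g:np.r_[proj(S,g2w(g,caps))-sc,proj(D,g2w(g,caps[:2]))-sd].ravel()
best=min((least_squares(f,[.6,.2,a]) for a in np.arange(-3,3.2,.5)),key=lambda r:r.cost)
g=best.x; print(g,np.round(f(g).reshape(-1,2),1).tolist())
np.save("g.npy",g)
for n,p in dict(stud=[-.028,-.055,.185],button=[-.04,-.055,.185],hinge=[0,.115,.215],mod=[.13,0,.05]).items():
    print(n,g2w(g,[p])[0].round(4),proj(S,g2w(g,[p])).round(1),((proj(S,g2w(g,[p]))-[110,150])*800/350).round(),((proj(D,g2w(g,[p]))-[220,150])*800/220).round())
o=readout.get_obs(); print(o['eef_pos'],quat(o['tool_rot']).as_matrix().round(3))
for th in [0,.5,1,1.5]:
    # stud relative to hinge at gate angle th (cw from above)
    c,s=np.cos(-th),np.sin(-th); v=np.array([-.024,-.17]); r=[c*v[0]-s*v[1],s*v[0]+c*v[1]]
    w=g2w(g,[[r[0],.115+r[1],.185]])[0]; print(th,w.round(4),np.hypot(*w[:2]).round(3))
E
```

```text
[ 0.66985987 -0.03498076 -0.21510062] [[-0.6, -0.0], [0.0, -0.4], [-0.8, 0.2], [0.2, 0.0], [0.1, -1.5], [-0.1, -1.0]]
stud [ 0.6308 -0.0827  0.185 ] [[246.4 215.8]] [[312. 150.]] [[338. 267.]]
button [ 0.619  -0.0802  0.185 ] [[244.  212.3]] [[306. 142.]] [[320. 275.]]
hinge [0.6944 0.0774 0.215 ] [[323.2 186.6]] [[487.  84.]] [[197.  74.]]
mod [ 0.7969 -0.0627  0.05  ] [[306.2 298.6]] [[449. 340.]] [[483. 312.]]
[0.2313134  0.63412765 0.23128311] [[-0.939  0.343 -0.   ]
 [ 0.343  0.939 -0.   ]
 [ 0.    -0.    -1.   ]]
0 [ 0.6347 -0.0836  0.185 ] 0.64
0.5 [ 0.5648 -0.0352  0.185 ] 0.566
1 [0.5267 0.0407 0.185 ] 0.528
1.5 [0.5296 0.1256 0.185 ] 0.544
```

Emit:
drive_tool --pt "0 0 -4 -7.7 -1" --pt "-3.2 -3.65 0 0 -1" --pt "-3.2 -3.65 0 0 -0.5" --pt "-3.2 -3.65 0 0 -0.2" --pt "-3.2 -3.65 0 0 -0.2" --pt "-3.2 -3.65 0 0 -0.2" --pt "-3.2 -3.65 0 0 -0.2" --pt "-3.2 -3.65 0 0 -0.2"

```text
t: 2.0
eef_pos: [0.3963, 0.3348, 0.2716]
tool_rot: [0.0, 0.107, 0.994, 0.0]
contact_force: [1.0, -0.7, 0.1]
gripper_width: 0.598
grasp_force: 0.0
```

Emit:
drive_tool --pt "-3.2 -3.65 0 0 -0.2" --pt "-3.2 -3.65 0 0 -0.2" --pt "-3.2 -3.65 0 0 -0.2" --pt "-3.2 -3.65 0 0 -0.2" --pt "-3.2 -3.65 0 0 -0.2" --pt "-3.2 -3.65 0 0 -0.2" --pt "-3.2 -3.65 0 0 -0.2" --pt "-3.2 -3.65 0 0 -0.2"

```text
t: 2.8
eef_pos: [0.584, -0.005, 0.2716]
tool_rot: [0.0, 0.107, 0.994, 0.0]
contact_force: [0.7, 1.5, -0.2]
gripper_width: 0.596
grasp_force: 0.0
```

Emit:
drive_tool --pt "-1.5 -3 0 0 -0.2" --pt "0 0 0 0 -0.2" --pt "0 0 0 0 -0.2"

```text
t: 3.1
eef_pos: [0.5914, -0.0366, 0.2712]
tool_rot: [-0.0, 0.109, 0.994, 0.0]
contact_force: [-0.9, 0.6, 0.2]
gripper_width: 0.598
grasp_force: 0.0
```

```bash
cat > look.py <<'E'
import sys,cv2
from h import *
g=np.load("g.npy")
n=sys.argv[1]; c=imaging.camera_model("wrist"); im=imaging.read_camera("wrist"); cv2.imwrite(f"pics/{n}.png",im[:,:,::-1])
o=readout.get_obs(); print(o['t'],o['eef_pos'].round(4),quat(o['tool_rot']).as_matrix().round(3).tolist(),o['contact_force'].round(2),o['gripper_width'])
print(c['xyz'],quat(c['orientation']).as_matrix().round(3).tolist())
d=np.array([*o['eef_pos']]);a=g[2]; e=d[:2]-g[:2]; print("tcp in guard",np.cos(a)*e[0]+np.sin(a)*e[1],-np.sin(a)*e[0]+np.cos(a)*e[1])
for k,p in dict(stud=[-.028,-.055,.185],button=[-.044,-.055,.185],base=[-.012,-.055,.185]).items(): print(k,proj(c,g2w(g,[p])).round(1))
for th in ["stud","catch","bar_tip"]:
    print(th,[(round(d['conf'],2),np.round(d['centre'],1).tolist(),int(d['mask'].sum())) for d in imaging.cut_out(th,"wrist")[:2]])
E
python3 look.py w1
```

```text
3.15 [ 0.5913 -0.0351  0.2712] [[-0.977, 0.213, -0.0], [0.213, 0.977, 0.001], [0.0, 0.001, -1.0]] [-0.34  0.01  0.19] 0.5985107895567745
[ 0.5175729  -0.02083409  0.41387634] [[0.216, 0.933, 0.288], [0.976, -0.207, -0.063], [0.001, 0.295, -0.956]]
tcp in guard -0.07673424558062063 -0.016846379092868197
stud [[231.9 270.4]]
button [[231.  253.1]]
base [[232.7 287.1]]
stud [(0.93, [238.0, 282.2], 2069), (0.28, [283.4, 277.5], 15683)]
catch [(0.75, [125.1, 281.7], 2107)]
bar_tip [(0.86, [240.7, 281.4], 2127)]
```

View pics/w1.png

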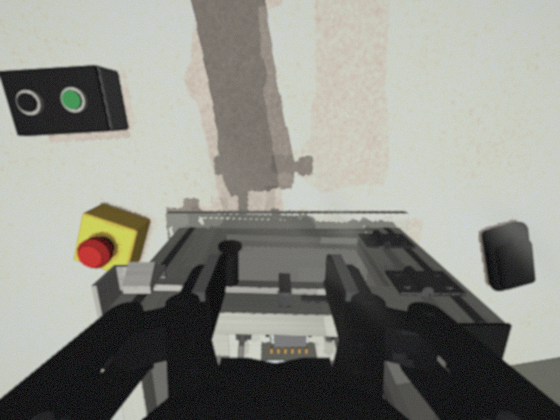

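Emit:
drive_tool --pt "-2.35 -1.9 0 0 -0.2" --pt "-2.3 -1.9 0 0 -0.2" --pt "0 0 2.5 0 -0.2" --pt "0 0 2 0 -0.2" --pt "0 0 2 0 -0.2" --pt "0 0 0 0 -0.2" --pt "0 0 0 0 -0.2"

```text
t: 4.0
eef_pos: [0.6288, -0.0819, 0.2066]
tool_rot: [-0.0, 0.107, 0.994, 0.0]
contact_force: [0.3, -0.6, 0.6]
gripper_width: 0.603
grasp_force: 0.0
```

```bash
python3 look.py w2
```

```text
4.05 [ 0.6293 -0.0823  0.2074] [[-0.977, 0.213, 0.001], [0.213, 0.977, 0.0], [-0.001, 0.0, -1.0]] [ 0.07 -0.34 -0.17] 0.5973629171391978
[ 0.55494134 -0.06642357  0.34931892] [[0.213, 0.934, 0.288], [0.977, -0.204, -0.061], [0.001, 0.295, -0.956]]
tcp in guard -0.02950972475436963 -0.05483593315576045
stud [[274.9 253.2]]
button [[274.9 228. ]]
base [[274.8 277.2]]
stud [(0.68, [279.6, 270.0], 4965)]
catch [(0.92, [122.6, 270.3], 4331), (0.45, [279.1, 271.1], 5026)]
bar_tip [(0.68, [280.4, 270.5], 4954)]
```

View pics/w2.png

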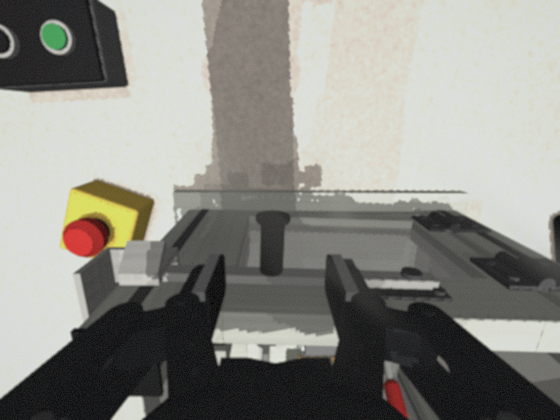

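```bash
python3 - <<'E'
from h import *
g=np.load("g.npy");c=imaging.camera_model("wrist")
for z in (.175,.185,.195,.192):
  print(z,[(x,*proj(c,g2w(g,[[x/1000,-.055,z]]))[0].round(0)) for x in range(-60,0,6)])
E
python3 -c "
import cv2
im=cv2.imread('pics/w2.png')[190:300,200:350];cv2.imwrite('pics/w2c.png',cv2.resize(im,(750,550),interpolation=cv2.INTER_CUBIC))"
```

```text
0.175 [(-60, np.float64(276.0), np.float64(195.0)), (-54, np.float64(276.0), np.float64(205.0)), (-48, np.float64(276.0), np.float64(214.0)), (-42, np.float64(276.0), np.float64(223.0)), (-36, np.float64(276.0), np.float64(232.0)), (-30, np.float64(276.0), np.float64(241.0)), (-24, np.float64(276.0), np.float64(250.0)), (-18, np.float64(276.0), np.float64(259.0)), (-12, np.float64(276.0), np.float64(267.0)), (-6, np.float64(276.0), np.float64(276.0))]
0.185 [(-60, np.float64(276.0), np.float64(199.0)), (-54, np.float64(276.0), np.float64(209.0)), (-48, np.float64(276.0), np.float64(219.0)), (-42, np.float64(276.0), np.float64(229.0)), (-36, np.float64(276.0), np.float64(239.0)), (-30, np.float64(276.0), np.float64(248.0)), (-24, np.float64(276.0), np.float64(257.0)), (-18, np.float64(276.0), np.float64(266.0)), (-12, np.float64(276.0), np.float64(275.0)), (-6, np.float64(276.0), np.float64(284.0))]
0.195 [(-60, np.float64(276.0), np.float64(204.0)), (-54, np.float64(276.0), np.float64(215.0)), (-48, np.float64(276.0), np.float64(225.0)), (-42, np.float64(276.0), np.float64(236.0)), (-36, np.float64(276.0), np.float64(246.0)), (-30, np.float64(276.0), np.float64(255.0)), (-24, np.float64(276.0), np.float64(265.0)), (-18, np.float64(276.0), np.float64(274.0)), (-12, np.float64(276.0), np.float64(284.0)), (-6, np.float64(276.0), np.float64(293.0))]
0.192 [(-60, np.float64(276.0), np.float64(203.0)), (-54, np.float64(276.0), np.float64(213.0)), (-48, np.float64(276.0), np.float64(224.0)), (-42, np.float64(276.0), np.float64(234.0)), (-36, np.float64(276.0), np.float64(243.0)), (-30, np.float64(276.0), np.float64(253.0)), (-24, np.float64(276.0), np.float64(263.0)), (-18, np.float64(276.0), np.float64(272.0)), (-12, np.float64(276.0), np.float64(281.0)), (-6, np.float64(276.0), np.float64(290.0))]
```

View pics/w2c.png

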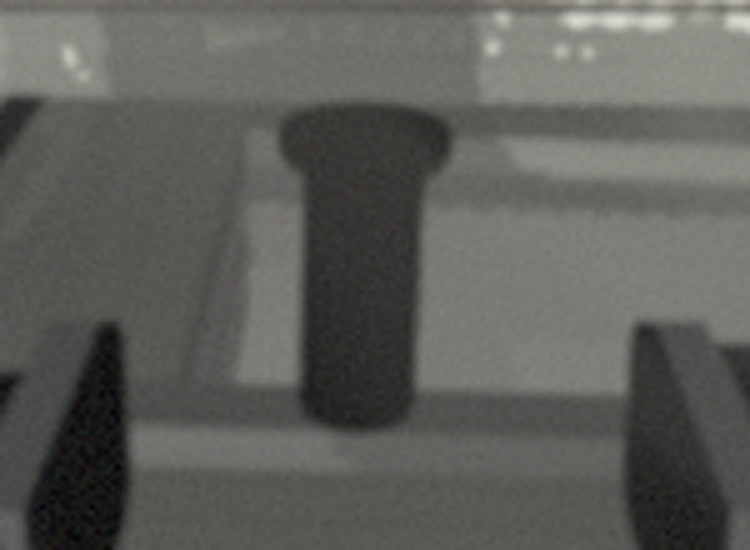

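Emit:
drive_tool --pt "0.25 -0.2 2 0 -0.2" --pt "0 0 2.1 0 -0.2" --pt "0 0 0 0 -0.2" --pt "0 0 0 0 0.1" --pt "0 0 0 0 0.3" --pt "0 0 0 0 0.45" --squeeze 25

```text
t: 4.8
eef_pos: [0.6267, -0.0844, 0.1666]
tool_rot: [0.001, 0.107, 0.994, 0.0]
contact_force: [0.8, -1.0, -0.9]
gripper_width: 0.273
grasp_force: 0.0
```

Emit:
drive_tool --pt "0 0 0 0 0.6" --pt "0 0 0 0 0.8" --pt "0 0 0 0 1" --pt "0 0 0 0 1" --pt "0 0 0 0 1"

```text
t: 5.3
eef_pos: [0.6266, -0.0835, 0.1661]
tool_rot: [0.001, 0.107, 0.994, 0.001]
contact_force: [-1.3, 3.8, 5.5]
gripper_width: 0.153
grasp_force: 24.5
```

Emit:
drive_tool --pt "-0.05 0 0 0 1" --pt "-0.05 0 0 0 1" --pt "0 0 0 0 1" --pt "0 0 0 0 1"

```text
t: 5.7
eef_pos: [0.6267, -0.0835, 0.166]
tool_rot: [-0.0, 0.107, 0.994, 0.001]
contact_force: [-2.3, 3.4, 8.5]
gripper_width: 0.153
grasp_force: 24.7
```

Emit:
drive_tool --pt "-0.05 0 0 0 1" --pt "-0.05 0 0 0 1" --pt "0 0 0 0 1" --pt "0 0 0 0 1"

```text
t: 6.1
eef_pos: [0.6272, -0.0838, 0.1661]
tool_rot: [-0.001, 0.107, 0.994, 0.001]
contact_force: [-4.8, 4.0, 8.5]
gripper_width: 0.154
grasp_force: 24.3
```

Emit:
drive_tool --pt "-0.1 0 -0.05 0 1" --pt "-0.1 0 -0.05 0 1" --pt "0 0 0 0 1" --pt "0 0 0 0 1"

```text
t: 6.5
eef_pos: [0.6279, -0.084, 0.1661]
tool_rot: [-0.002, 0.107, 0.994, 0.001]
contact_force: [-6.7, 3.9, 6.8]
gripper_width: 0.151
grasp_force: 24.3
```

Emit:
drive_tool --pt "-0.05 0 0 0 1" --pt "-0.05 0 0 0 1" --pt "0 0 0 0 1" --pt "0 0 0 0 1"

```text
t: 6.9
eef_pos: [0.6284, -0.0843, 0.1661]
tool_rot: [-0.003, 0.107, 0.994, 0.001]
contact_force: [-7.7, 4.4, 7.6]
gripper_width: 0.156
grasp_force: 24.2
```

Emit:
drive_tool --pt "-0.1 0 0 0 1" --pt "-0.05 0 0 0 1" --pt "0 0 0 0 1" --pt "0 0 0 0 1"

```text
t: 7.3
eef_pos: [0.6293, -0.0846, 0.166]
tool_rot: [-0.003, 0.107, 0.994, 0.001]
contact_force: [-10.0, 4.7, 9.2]
gripper_width: 0.152
grasp_force: 24.1
```

```bash
cat > st.py <<'E'
from h import *
g=np.load("g.npy");a=g[2]
for i in range(3):
    imaging.read_camera("wrist")
    o=readout.get_obs();r=quat(o['tool_rot']);p=o['eef_pos']+r.apply([0,0,-.019]);e=p[:2]-g[:2];F=o['contact_force']
    rot=lambda v:(np.cos(a)*v[0]+np.sin(a)*v[1],-np.sin(a)*v[0]+np.cos(a)*v[1])
    print(round(o['t'],2),"grasp pt guard mm",np.round(np.array([*rot(e),p[2]])*1e3,2),"F",np.round([*rot(F),F[2]],2),round(o['gripper_width'],3))
E
python3 st.py
```

```text
7.35 grasp pt guard mm [-28.87 -57.14 185.07] F [-10.63   3.21   8.06] 0.148
7.4 grasp pt guard mm [-28.88 -57.11 185.04] F [-10.88   1.48   9.17] 0.154
7.45 grasp pt guard mm [-28.89 -57.13 185.04] F [-10.77   2.71   8.97] 0.156
```

Emit:
drive_tool --pt "0 0 -0.1 0 1" --pt "0 0 -0.1 0 1" --pt "0 0 -0.1 0 1" --pt "0 0 0 0 1"

```text
t: 7.85
eef_pos: [0.6285, -0.0843, 0.1672]
tool_rot: [-0.004, 0.107, 0.994, 0.001]
contact_force: [-7.2, 3.7, -2.0]
gripper_width: 0.157
grasp_force: 24.3
```

```bash
python3 st.py
```

```text
7.9 grasp pt guard mm [-29.72 -57.03 186.1 ] F [-8.14  3.12 -1.7 ] 0.151
7.95 grasp pt guard mm [-29.71 -56.99 186.07] F [-7.27  2.32 -1.81] 0.15
8.0 grasp pt guard mm [-29.7  -56.99 186.04] F [-7.96  2.16 -2.06] 0.152
```

Emit:
drive_tool --pt "-0.1 0 0 0 1" --pt "-0.1 0 0 0 1" --pt "0 0 0 0 1" --pt "0 0 0 0 1"

```text
t: 8.4
eef_pos: [0.6293, -0.0846, 0.1665]
tool_rot: [-0.006, 0.107, 0.994, 0.001]
contact_force: [-10.1, 4.5, -1.7]
gripper_width: 0.151
grasp_force: 24.2
```

```bash
python3 st.py
```

```text
8.45 grasp pt guard mm [-28.85 -57.18 185.52] F [-9.69  2.17 -1.45] 0.152
8.5 grasp pt guard mm [-28.82 -57.11 185.53] F [-10.92   1.94  -1.96] 0.153
8.55 grasp pt guard mm [-28.83 -57.14 185.52] F [-8.97  1.33 -2.18] 0.151
```

Emit:
drive_tool --pt "-0.02 0 -0.1 0 1" --pt "-0.02 0 -0.1 0 1" --pt "-0.02 0 -0.1 0 1" --pt "0 0 0 0 1"

```text
t: 8.95
eef_pos: [0.6295, -0.0846, 0.1692]
tool_rot: [-0.006, 0.107, 0.994, 0.001]
contact_force: [-9.9, 4.9, -3.1]
gripper_width: 0.15
grasp_force: 24.4
```

```bash
python3 st.py
```

```text
9.0 grasp pt guard mm [-28.58 -57.15 188.24] F [-10.54   3.84  -2.81] 0.152
9.05 grasp pt guard mm [-28.59 -57.1  188.25] F [-9.86  2.46 -2.49] 0.152
9.1 grasp pt guard mm [-28.58 -57.13 188.25] F [-10.41   2.51  -3.02] 0.153
```

Emit:
drive_tool --pt "0 0 -0.2 0 1" --pt "0 0 -0.2 0 1" --pt "0 0 -0.2 0 1" --pt "0 0 0 0 1"

```text
t: 9.5
eef_pos: [0.6297, -0.0844, 0.1752]
tool_rot: [-0.006, 0.107, 0.994, 0.001]
contact_force: [-9.2, 6.2, -5.7]
gripper_width: 0.154
grasp_force: 24.4
```

```bash
python3 st.py
```

```text
9.55 grasp pt guard mm [-28.46 -56.81 194.11] F [-9.79  3.52 -5.5 ] 0.153
9.6 grasp pt guard mm [-28.49 -56.82 194.05] F [-8.33  3.35 -4.99] 0.148
9.65 grasp pt guard mm [-28.49 -56.82 194.03] F [-10.02   2.52  -4.21] 0.154
```

Emit:
drive_tool --pt "0 0 -0.2 0 1" --pt "0 0 -0.2 0 1" --pt "0 0 -0.2 0 1" --pt "0 0 0 0 1" --pt "0 0 0 0 1"

```text
t: 10.15
eef_pos: [0.6299, -0.0837, 0.1812]
tool_rot: [-0.006, 0.107, 0.994, 0.001]
contact_force: [-9.0, 6.5, -3.0]
gripper_width: 0.151
grasp_force: 24.5
```

```bash
python3 st.py; python3 - <<'E'
import cv2
from h import *
im=imaging.read_camera("side")[160:270,240:390,::-1];cv2.imwrite('pics/s2.png',cv2.resize(im,(750,550),interpolation=cv2.INTER_CUBIC))
E
```

```text
10.2 grasp pt guard mm [-28.42 -56.11 200.14] F [-9.63  3.88 -3.71] 0.15
10.25 grasp pt guard mm [-28.4  -56.12 200.18] F [-10.83   4.74  -4.85] 0.154
10.3 grasp pt guard mm [-28.42 -56.07 200.15] F [-9.91  4.55 -3.27] 0.154
```

View pics/s2.png

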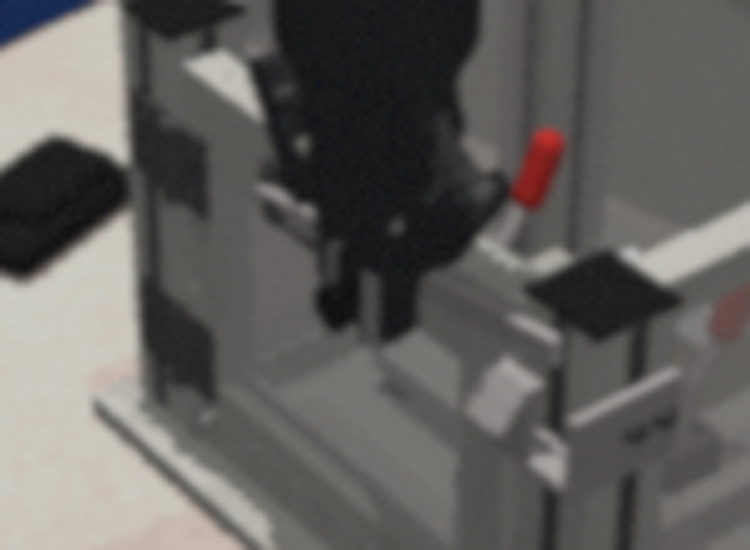

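Emit:
drive_tool --pt "0.1 0 0 0 1" --pt "0.15 0 0 0 1" --pt "0.2 0 0 0 1" --pt "0.3 0.04 0 1 1" --pt "0.45 0.08 0 1.5 1" --pt "0.45 0.08 0 1.5 1" --pt "0.45 0.08 0 1.5 1"

```text
t: 11.05
eef_pos: [0.6152, -0.0767, 0.1833]
tool_rot: [-0.0, 0.155, 0.988, 0.001]
contact_force: [3.3, 4.2, -4.8]
gripper_width: 0.147
grasp_force: 24.3
```

```bash
python3 st.py|tail -1
```

```text
11.2 grasp pt guard mm [-44.8  -52.44 202.39] F [ 1.56  5.99 -4.65] 0.154
```

Emit:
drive_tool --pt "0.6 0.15 0.1 2 1" --pt "0.89 0.18 0.1 3 1" --pt "0.89 0.18 0.1 3 1" --pt "0.89 0.18 0 3 1" --pt "0.89 0.18 0 3 1" --pt "0.89 0.18 0 3 1" --pt "0.89 0.18 0 3 1" --pt "0.6 0.12 0 2 1"

```text
t: 12.0
eef_pos: [0.5632, -0.0371, 0.1811]
tool_rot: [0.0, 0.342, 0.94, -0.0]
contact_force: [1.3, -0.2, -1.7]
gripper_width: 0.15
grasp_force: 24.7
```

```bash
cat > st2.py <<'E'
from h import *
g=np.load("g.npy");a=g[2]
imaging.read_camera("wrist");o=readout.get_obs();r=quat(o['tool_rot']);p=o['eef_pos']+r.apply([0,0,-.019])
h=g2w(g,[[0,.115,.2]])[0]; d=p-h; ti=r.inv().apply(d); X=r.as_matrix()[:,0]
yaw=np.pi-np.arctan2(X[1],X[0])+a
print(round(o['t'],2),"hinge->stud in tool mm",(ti*1e3).round(1),"radius",np.hypot(*d[:2])*1e3,"tool gate ang deg",np.degrees(yaw).round(1),"stud ang",np.degrees(np.arctan2(-ti[0],-ti[1])),"z",p[2].round(4),"F tool",r.inv().apply(o['contact_force']).round(1),o['gripper_width'])
E
python3 st2.py
```

```text
12.05 hinge->stud in tool mm [  27.9 -171.8    0.2] radius 174.07563658339495 tool gate ang deg 27.7 stud ang -9.233800343394833 z 0.2 F tool [-1.2 -0.1  0.2] 0.15032254853977958
```

Emit:
drive_tool --pt "0.89 0.17 0 3 1" --pt "0.89 0.17 0 3 1" --pt "0.89 0.17 0 3 1" --pt "0.89 0.17 0 3 1" --pt "0.89 0.17 0 3 1" --pt "0.89 0.17 0 3 1" --pt "0.89 0.17 0 3 1" --pt "0.89 0.17 0 3 1"

```text
t: 12.85
eef_pos: [0.5284, 0.0251, 0.1811]
tool_rot: [0.0, 0.53, 0.848, -0.001]
contact_force: [-0.4, -2.0, -1.9]
gripper_width: 0.151
grasp_force: 24.9
```

```bash
python3 st2.py
```

```text
12.9 hinge->stud in tool mm [  27.7 -171.8    0.5] radius 174.03409832652028 tool gate ang deg 51.7 stud ang -9.144441980289551 z 0.1999 F tool [ 0.1 -1.   1. ] 0.15651438931097347
```

Emit:
drive_tool --pt "0.89 0.17 0 3 1" --pt "0.89 0.17 0 3 1" --pt "0.89 0.17 0 3 1" --pt "0.89 0.17 0 3 1" --pt "0.89 0.17 0 3 1" --pt "0.89 0.17 0 3 1" --pt "0.89 0.17 0 3 1" --pt "0.89 0.17 0 3 1"

```text
t: 13.7
eef_pos: [0.5221, 0.0967, 0.1809]
tool_rot: [-0.0, 0.694, 0.72, -0.001]
contact_force: [-1.6, -1.8, -0.8]
gripper_width: 0.152
grasp_force: 25.3
```

```bash
python3 st2.py
```

```text
13.75 hinge->stud in tool mm [  27.5 -171.1    0.4] radius 173.33021695823362 tool gate ang deg 75.7 stud ang -9.119592278724818 z 0.1999 F tool [ 0.3 -2.3  0.7] 0.15285673487379908
```

Emit:
drive_tool --pt "0.89 0.17 0 3 1" --pt "0.89 0.17 0 3 1" --pt "0.89 0.17 0 3 1" --pt "0.6 0.12 0 2 1" --pt "0.3 0.06 0 1 1" --pt "0 0 0 0 1" --pt "0 0 0.3 0 1" --pt "0 0 0.3 0 1"

```text
t: 14.55
eef_pos: [0.5301, 0.1332, 0.1749]
tool_rot: [-0.001, 0.765, 0.644, -0.001]
contact_force: [-5.7, 0.6, 0.3]
gripper_width: 0.155
grasp_force: 27.2
```

Emit:
drive_tool --pt "0 0 0.3 0 1" --pt "0 0 0.3 0 1" --pt "0 0 0.2 0 1" --pt "0 0 0 0 1"

```text
t: 14.95
eef_pos: [0.5297, 0.1333, 0.1665]
tool_rot: [-0.001, 0.765, 0.644, -0.001]
contact_force: [-4.9, 0.6, -0.3]
gripper_width: 0.153
grasp_force: 27.3
```

```bash
python3 st2.py
```

```text
15.0 hinge->stud in tool mm [  27.2 -171.7   14.9] radius 173.87757046446708 tool gate ang deg 87.4 stud ang -9.000919231166112 z 0.1856 F tool [-0.7 -4.9  0.6] 0.15000264711430977
```

Emit:
drive_tool --pt "0 -0.1 0 0 1" --pt "0 -0.1 0 0 1" --pt "0 0 0 0 0.6" --pt "0 0 0 0 0.3" --pt "0 0 0 0 0" --pt "0 0 0 0 -0.2" --pt "0 0 0 0 -0.2"

```text
t: 15.7
eef_pos: [0.5294, 0.1339, 0.1674]
tool_rot: [0.0, 0.765, 0.644, 0.0]
contact_force: [0.4, -0.2, -0.7]
gripper_width: 0.597
grasp_force: 0.0
```

```bash
python3 st2.py; python3 - <<'E'
import cv2
from h import *
im=imaging.read_camera("wrist")[:,:,::-1];cv2.imwrite('pics/w3.png',im)
E
```

```text
15.75 hinge->stud in tool mm [  27.5 -172.3   13.6] radius 174.4704384494681 tool gate ang deg 87.5 stud ang -9.058337308758242 z 0.1864 F tool [-0.  -0.2  0.2] 0.6005906623461006
```

View pics/w3.png

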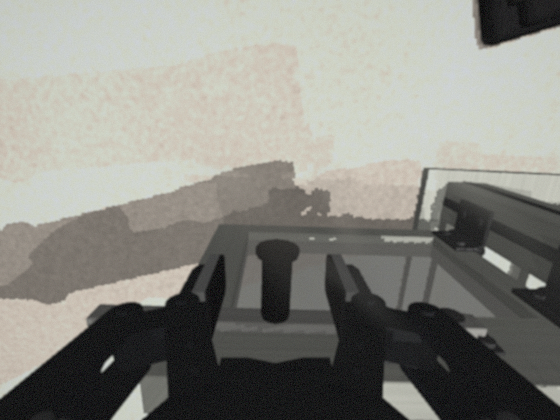

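The stud, at about (276,280), stands free between the open fingers with the gate in its open position. I'll go straight up, then away from the gate.

Emit:
drive_tool --pt "0 0 -1 0 -0.2" --pt "0 0 -2 0 -0.2" --pt "0 0 -3 0 -0.2" --pt "0 0 -3 0 -0.2" --pt "0 0 -3 0 -0.2" --pt "0 0 -3 0 -0.2" --pt "0 0 0 0 -0.2" --pt "0 0 0 0 -0.2"

```text
t: 16.6
eef_pos: [0.5294, 0.1338, 0.3181]
tool_rot: [-0.0, 0.765, 0.644, 0.001]
contact_force: [0.2, 0.7, -0.5]
gripper_width: 0.602
grasp_force: 0.0
```

```bash
python3 st2.py; python3 - <<'E'
import cv2
from h import *
a=imaging.read_camera("side")[130:340,220:500,::-1]
b=imaging.read_camera("scene")[130:340,140:420,::-1]
cv2.imwrite('pics/fin.png',cv2.resize(np.vstack([a,b]),(560,840))[:,:] if 0 else cv2.resize(np.hstack([a,b]),(800,300)))
E
```

```text
16.65 hinge->stud in tool mm [  27.3 -172.8 -136. ] radius 174.89284034930031 tool gate ang deg 87.5 stud ang -8.969502045336212 z 0.3361 F tool [-0.1  0.3  0.7] 0.6011675051927252
```

View pics/fin.png

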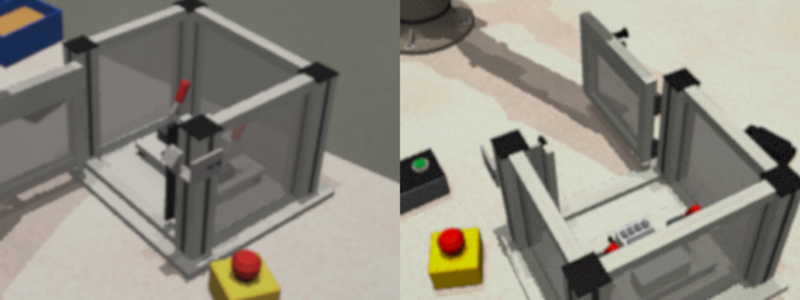

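The gate stands open, about square to the front. The robot is clear, and the other things on the bench are in place.

```bash
python3 -c "
from station import hand_in
print(hand_in())"
```

```text
the job is handed in; nothing more can be done
None
```

I handed the job in at about 17 s: the latch bar came out of the catch with light forces, the gate stands open at about 87°, and the robot is clear of everything. I lowered the bar to its rest height before letting go but did not look at it again, and the hand-in returned no verdict.

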